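# Clear the build plate to its next stations

## Task

Clear the three new prints off the gold build plate. In the stock bin, pull the older duck forward to the front lip and stand the new clean duck behind it; stand the duck that still has its support halfway between the flush cutters and the deburring tool on the finishing mat, and set the calibration cube in the middle of the scale's pan. All prints stand upright and are let go; leave the two tools where they lie.

Things in the scene. Friction and masses are not known exactly. Their poses are not given: they have to be found in the camera images.
- old_duck: The older black plastic duck, a clean print standing in the rear of the stock bin; same shape as the new duck, told from it by its place. 63 mm tall, round body 44 mm wide, neck 22 mm at 34 mm up, upright head 32 mm wide at 44 to 51 mm up: grip the head's sides (pads along its y) 50 mm up. Origin: underside centre on the axis, z up, beak along -x to 25 mm. 30 g.
- new_duck: The new clean duck, black plastic, on the gold build plate: smooth, nothing under its beak. 63 mm tall, round body 44 mm wide, neck 22 mm at 34 mm up, upright head 32 mm wide at 44 to 51 mm up: grip the head's sides (pads along its y) 50 mm up. Origin: underside centre on the axis, z up, beak along -x to 25 mm. 30 g.
- rough_duck: Duck with its support still on, on the build plate: a duck of the same shape and size, plus a ribbed pillar 12 x 20 x 38 mm under the beak (to 29 mm from the axis along -x) and a ragged raft 2 mm thick, 52 to 62 mm across, under the foot. Origin: centre of the raft's underside, on the duck's axis; z up, beak along -x. Grip as the others, head 50 mm up. 36 g.
- cube: Solid black calibration cube, 36 mm on each side, with a shallow X on its faces, on the build plate. Origin: centre of its underside; axes square to its faces, z up. About 28 g.
- bin: Grey plastic stock bin, fixed: one lane two ducks deep, outside 161 (x) x 70 mm (y), inside 155 x 64 mm, floor 3 mm above the bench. Origin: centre of its underside. Front (-x, towards the robot): lip 12 mm high with a sloping label outside it; side and rear walls 25 mm high. A duck touching the front lip has its axis at x = -55 mm, at the rear wall +55 mm.
- scale: Pocket scale, fixed to the bench: black case with a square steel weighing pan 80 x 80 mm whose top is 24 mm above the bench; display and three keys on the -x side. The pan does not give. Origin: at bench level under the centre of the pan; pan sides along x and y, z up.
- cutters: Flush cutters with two orange handles and steel jaws, lying loose on the blue-grey finishing mat (2 mm thick), 133 mm long, 53 mm wide, 15 mm high, 75 g. Origin: on the underside, at mid-length on the centre line; x runs lengthwise, jaws at +x.
- deburrer: Deburring tool: round blue handle 15 mm thick and a thin hooked steel blade, lying loose on the same mat, 138 mm long, 50 g. Origin: on the underside at mid-length on the centre line; x lengthwise, blade at +x. Roughly parallel to the cutters, the two origins about 130 mm apart, now left, now right of them.
- plate: Gold-coloured build plate, 180 x 180 mm, 3 mm thick, lying on the bench and fixed; the three new prints stand loose on its top. Origin: centre of its underside.

How it is judged:
At the end, for the whole second after the job is handed in: Older duck on the bin floor within 15 mm of touching the front lip, new duck on the floor behind it; supported duck on the mat, axis within 83 mm of both tools' origins; cube flat on the pan within 15 mm of its centre; all upright within 0.12 rad and at rest, tools moved under 20 mm (x of old_duck in the frame of bin between -0.064 and -0.04 m and y of old_duck in the frame of bin between -0.018 and 0.018 m and x of new_duck in the frame of bin between -0.018 and 0.064 m and y of new_duck in the frame of bin between -0.018 and 0.018 m and height (world z) of each of old_duck, new_duck below 0.009 m and horizontal distance between rough_duck and cutters below 0.083 m and horizontal distance between rough_duck and deburrer below 0.083 m and height (world z) of rough_duck below 0.008 m and horizontal distance between cube and scale below 0.015 m and height (world z) of cube between 0.018 and 0.03 m and angle between each of old_duck, new_duck, rough_duck, cube's own z axis and vertical below 0.12 rad and linear speed of each of old_duck, new_duck, rough_duck, cube below 0.02 m/s).
It fails at once if the flush cutters were shifted more than 20 mm (distance of cutters from where it was at the start of the episode above 0.02 m).
It fails at once if the deburring tool was shifted more than 20 mm (distance of deburrer from where it was at the start of the episode above 0.02 m).
It also fails if it takes over 99 s, if anything falls off the work surface, if the arm or the gripper's body presses on something with over 40 N, if the wrist force passes 120 N, or if a joint passes its speed limit or range.

## Robot

A 6-joint arm with a two-finger parallel gripper is mounted at the origin on the work surface. World frame = base frame: x ahead of the robot, y to its left, z up, the work surface at z = 0. Lengths are in m, angles in rad, forces in N, time in s.
With the tool pointing down it reaches from about 0.35 to 0.925 m from the base axis. Payload 6.4 kg.
Tool frame: the origin (TCP) lies midway between the tips of the shut fingers; the grasp point (between the pads) lies ctrl.pinch_z behind it (ctrl.pinch_z is the distance from the TCP to the grasp point, in m); z points along the fingers, y is the direction in which the jaws open and shut (so a half turn about z gives the same grasp; the last joint's range is limited). The gripper opens to 85 mm and grips with 20 to 120 N. Pads are 22 mm wide; open, the fingers measure 114 mm over their backs; the gripper's body (76 mm by 85 mm) begins 54 mm behind the grasp point. The pads swing forward as they close: fully open they stand 13 mm farther back than shut.
Start: joints at [-1.344, 0.245, 1.558, -0, 1.339, -0.174], TCP at [0.254, -0.598, 0.231] pointing down, gripper open.
Joint ranges: [-3.13, 3.13], [-1.02, 2.26], [0.13, 2.54], [-0.95, 4.09], [0.21, 2.88], [-2.74, 2.74]. Speed limits (rad/s): [2.57, 2.57, 3.14, 3.14, 3.14, 3.14].

## Interface

Orientations are given as a rotation vector (axis times angle).
In Python, from station import ctrl gives the robot as it stands. The module is installed in compiled form; this text tells all that it offers.
- The arm moves only by the shell command python3 -m inch 'ROWS'. ROWS is JSON, a list of rows, each an object with "fingers": the opening, from -1 (shut) to 1 (fully open), so that 0 is half open; "xyz": the shift along the tool's x, y, z in m, a list of three; "dr": the turn, a rotation vector about the tool's x, y, z in rad, a list of three. A call has 1 to 8 rows; each row shifts and turns the commanded pose from where the row before left it, along the tool's axes as they then stand; what a row does not reach is not made up. A row lasts 1/8 s, in which the tool goes at most 62.5 mm and 10.7 degrees, less where a joint would pass 70% of its speed; a pose out of reach is approached as far as the arm can. A call with a gripper value outside its range is refused whole. The fingers move at their own pace and stop on an object; the grip force is fixed at half the most. Time passes only in rows, so rows that do not move let the fingers close. It gives the time, the measured TCP pose, the force and the opening at its end, in the units of the state.
- ctrl.read_state(): the state, without advancing time (a new reading comes with each control period).
- ctrl.camera(name): name is "side" or "top" or "wrist"; returns the picture (400x640x3 uint8, red, green, blue); there is no depth.
- ctrl.get_calibration(name): a dict with "intrinsics" (3x3 intrinsics, pixels), "k1" (the pictures are not rectified: a ray, as slopes to the right and down, at radius r is drawn at 1 + k1 r^2 times it, then the intrinsics apply), "origin" and "rotation" of the camera in the world; the wrist camera has in their place "mount" (4x4, takes a point from camera to tool coordinates, whose origin is the TCP and whose axes are the flange's). Camera axes: x right, y down, z forward; pixel columns grow to the right and rows downward; lengths in m; the calibration is good to about 2 mm. A picture is of the moment at which its call begins: read the wrist's pose just before it. get_calibration takes no time and is no camera call.
- ctrl.hand_in(): hands the job in, once; it reports no verdict.
Trained networks look in the newest picture that a camera, given by its name, has taken for a name from the list of things; names that differ only in an ending like _2 or _b are one class to them, and where a whole thing is asked for, a point or a joint stands for the part that bears it (a point fixed in the world has none). Each returns a list of dicts, best first, with "score" (0 to 1); they miss things now and then, are a little off and sometimes report something else, mostly with a low value. They report only what shows in the picture. A call takes as long as a camera call.
- ctrl.recognise(target, camera): "centre" ([x, y, z] in m, in world coordinates, good to about 4 mm: the middle of the surface that is visible of it).
The state is a dict: "time": time; "q": joint angles; "qd": joint speeds; "joint_torque": joint torques, N m; "ee_pos": TCP position; "orientation": TCP orientation; "force": force on the tool from outside, world axes, zero at the start; "torque": the same for the moment, N m; "width": finger opening in m.
Only numpy, scipy, OpenCV 4.12 (cv2) and the standard library are available. Lean on these libraries where they do the work, as an engineer would, in place of code of your own. Each camera call takes 0.05 s, during which the arm holds its last target. There are 200 camera calls.

## Working session

There is one attempt and no reset: what is moved stays moved. The work goes in short steps, Python scripts to look and compute and a shell command to move; the robot and the scene stay as the last step left them, time stands still between calls to the robot, and variables do not carry over. Pictures are saved under pics/ and viewed, about 12 in all and at most 16, crops included, and the job is handed in when it is done.

```bash
mkdir -p pics
cat > h.py <<'E'
import numpy as np, cv2
from scipy.spatial.transform import Rotation as R
from station import ctrl
def snap(c,f):
    im=ctrl.camera(c); cv2.imwrite(f'pics/{f}.png',im[:,:,::-1]); return im
def campose(c,st=None):
    k=ctrl.get_calibration(c)
    if 'mount' in k:
        st=st or ctrl.read_state(); T=np.eye(4);T[:3,:3]=R.from_rotvec(st['orientation']).as_matrix();T[:3,3]=st['ee_pos']
        M=T@np.array(k['mount']); return k,M[:3,3],M[:3,:3]
    return k,np.array(k['origin']),np.array(k['rotation'])
def pix2w(c,u,v,z,st=None):
    k,o,r=campose(c,st); K=np.array(k['intrinsics'])
    p=cv2.undistortPoints(np.array([[[u,v]]],float),K,np.array([k['k1'],0,0,0]))[0,0]
    d=r@np.array([p[0],p[1],1]); return o+d*(z-o[2])/d[2]
def w2pix(c,P,st=None):
    k,o,r=campose(c,st); q=r.T@(np.array(P)-o)
    return cv2.projectPoints(q.reshape(1,3),np.zeros(3),np.zeros(3),np.array(k['intrinsics']),np.array([k['k1'],0,0,0,]))[0].ravel()
def tool(P=None):
    st=ctrl.read_state(); M=R.from_rotvec(st['orientation']).as_matrix()
    return M.T@(np.array(P)-st['ee_pos'])
E
python3 - <<'E'
from h import *
np.set_printoptions(precision=4,suppress=True)
s=ctrl.read_state(); print(s['time'],s['ee_pos'],R.from_rotvec(s['orientation']).as_matrix(),s['width'],ctrl.pinch_z)
for c in('top','side'):
    snap(c,c+'0'); k,o,r=campose(c);print(c,o,r.tolist())
    for t in['old_duck','new_duck','rough_duck','cube','bin','scale','cutters','deburrer','plate']:
        print(t,[(np.round(d['centre'],3).tolist(),round(d['score'],2)) for d in ctrl.recognise(t,c)[:3]])
print(ctrl.read_state()['time'])
E
```

```text
0.0 [ 0.2535 -0.5979  0.2301] [[ 0.9208  0.3901 -0.0005]
 [ 0.3901 -0.9208  0.002 ]
 [ 0.0004 -0.002  -1.    ]] 0.08536937708164785 0.0187
top [0.3645 0.0047 0.9704] [-2.1612259326065524, 2.1553586749518305, -0.20186286334554404]
old_duck [([0.601, -0.105, 0.053], 0.68)]
new_duck [([0.52, -0.339, 0.047], 0.73), ([0.602, -0.106, 0.056], 0.5)]
rough_duck [([0.421, -0.378, 0.034], 0.75), ([0.52, -0.336, 0.049], 0.71)]
cube [([0.427, -0.274, 0.042], 0.7), ([0.53, 0.044, 0.015], 0.55)]
bin [([0.552, -0.119, 0.006], 0.7), ([0.516, -0.341, 0.049], 0.35)]
scale []
cutters [([0.552, 0.169, 0.014], 0.78)]
deburrer [([0.473, -0.338, 0.003], 0.67), ([0.531, 0.043, 0.013], 0.58)]
plate [([0.474, -0.334, 0.002], 0.71)]
side [ 0.2968 -0.8749  1.0127] [-2.371014147459909, 0.3021694890237723, -0.10968905664776543]
old_duck [([0.611, -0.117, 0.035], 0.6)]
new_duck [([0.516, -0.355, 0.036], 0.74)]
rough_duck [([0.418, -0.401, 0.028], 0.89)]
cube [([0.43, -0.288, 0.037], 0.56)]
bin [([0.55, -0.111, 0.006], 0.6)]
scale [([0.45, 0.322, 0.024], 0.63), ([0.478, -0.348, -0.0], 0.32), ([0.552, 0.169, 0.013], 0.25)]
cutters [([0.552, 0.167, 0.013], 0.55)]
deburrer [([0.531, 0.044, 0.017], 0.45), ([0.604, -0.116, 0.036], 0.34)]
plate [([0.477, -0.346, 0.0], 0.88)]
1.0
```

View pics/top0.png

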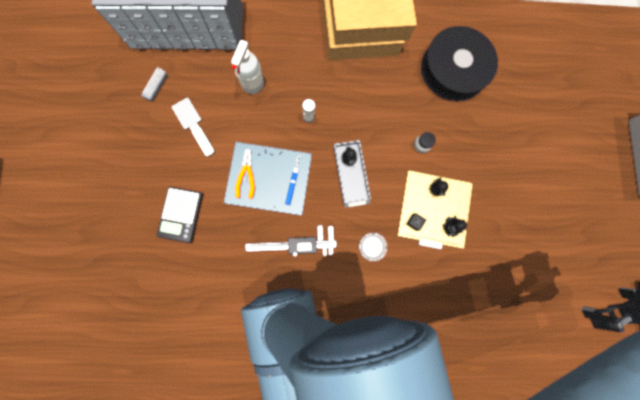

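View pics/side0.png

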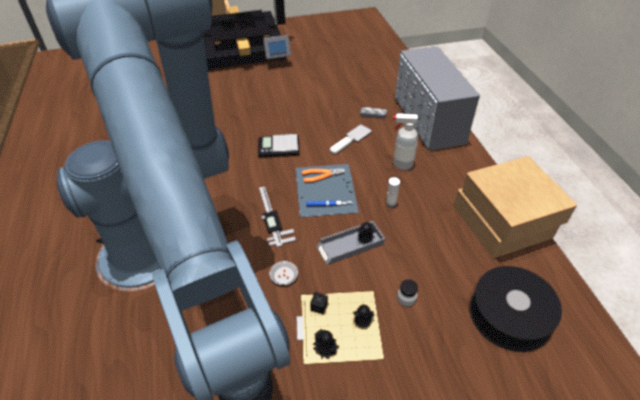

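```bash
sed -i "s/return k,np.array(k\['origin'\]),np.array(k\['rotation'\])/return k,np.array(k['origin']),R.from_rotvec(k['rotation']).as_matrix()/" h.py
python3 - <<'E'
from h import *
np.set_printoptions(precision=4,suppress=True)
print(np.array(ctrl.get_calibration('wrist')['mount']),ctrl.get_calibration('wrist')['intrinsics'])
for u,v,z in[(340,142,.025),(362,206,.012),(183,203,.024),(246,175,.01),(292,182,.01)]: print(pix2w('top',u,v,z))
E
python3 -m inch '[{"fingers":1,"xyz":[0.045,-0.027,-0.017],"dr":[0,0,0]},{"fingers":1,"xyz":[0.045,-0.027,-0.017],"dr":[0,0,0]},{"fingers":1,"xyz":[0.045,-0.027,-0.017],"dr":[0,0,0]},{"fingers":1,"xyz":[0.045,-0.027,-0.017],"dr":[0,0,0]},{"fingers":1,"xyz":[0.045,-0.027,-0.017],"dr":[0,0,0]},{"fingers":1,"xyz":[0.045,-0.027,-0.017],"dr":[0,0,0]},{"fingers":1,"xyz":[0.045,-0.027,-0.017],"dr":[0,0,0]}]'
python3 - <<'E'
from h import *
s=ctrl.read_state();snap('wrist','w0');print(s['ee_pos'])
for t in['old_duck','new_duck','rough_duck','cube','bin','plate']:
        print(t,[(np.round(d['centre'],3).tolist(),round(d['score'],2)) for d in ctrl.recognise(t,'wrist')[:3]])
E
```

```text
[[-0.0013 -0.9597 -0.2809  0.0711]
 [ 1.     -0.0013 -0.0002 -0.0006]
 [-0.0002 -0.2809  0.9597 -0.1438]
 [ 0.      0.      0.      1.    ]] [[282.5666   0.     319.3819]
 [  0.     282.5666 201.187 ]
 [  0.       0.       1.    ]]
[ 0.6464 -0.0819  0.025 ]
[ 0.4745 -0.1404  0.012 ]
[0.4789 0.3289 0.024 ]
[0.557 0.17  0.01 ]
[0.5387 0.0467 0.01  ]
time: 1.88
ee_pos: [0.4707, -0.3001, 0.3511]
orientation: [3.078, 0.625, 0.001]
force: [0.2, -0.4, 0.3]
width: 0.0854
[ 0.47066567 -0.30005212  0.35105132]
old_duck [([0.605, -0.116, 0.051], 0.69)]
new_duck [([0.526, -0.343, 0.051], 0.88)]
rough_duck [([0.426, -0.382, 0.034], 0.62)]
cube [([0.437, -0.281, 0.037], 0.56)]
bin [([0.551, -0.116, 0.001], 0.8), ([0.525, -0.343, 0.052], 0.5)]
plate [([0.481, -0.334, 0.003], 0.62)]
```

View pics/w0.png

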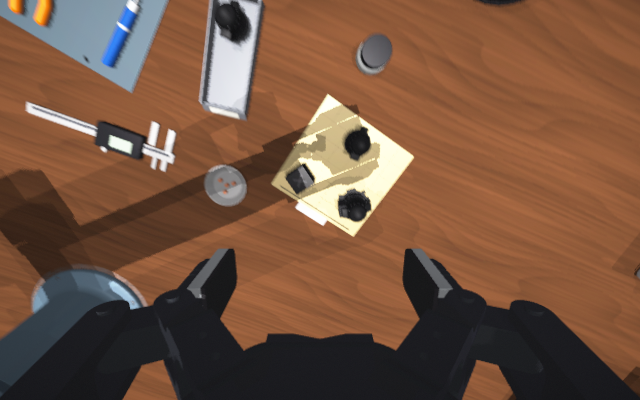

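Run:
```python
import cv2,numpy as np
a=cv2.imread('pics/w0.png'); a=np.clip((a/255.)**.6*255,0,255).astype('uint8')
b=cv2.resize(a[90:245,262:422],None,fx=3.7,fy=3.7,interpolation=3);c=cv2.resize(a[0:125,190:275],None,fx=4.5,fy=4.5,interpolation=3)
o=np.zeros((574,980,3),'uint8');o[:b.shape[0],:b.shape[1]]=b;o[:c.shape[0],592:592+c.shape[1]]=c[:, :388]
o=cv2.resize(o,(800,int(574*800/980)));cv2.imwrite('pics/c0.png',o)
```

```text
(no output)
```

View pics/c0.png

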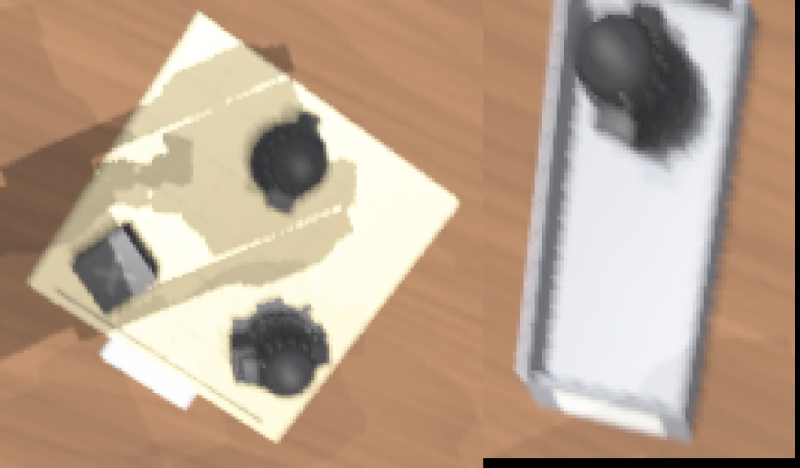

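Run:
```python
from h import *
np.set_printoptions(precision=4,suppress=True)
A=lambda x,y:(262+x/3.02,90+y/3.02); B=lambda x,y:(190+(x-483.3)/3.673,y/3.673)
def g(n,p,z): w=pix2w('wrist',*p,z); print(n,w[:2]); return w
def ang(a,b): print('   dir',np.degrees(np.arctan2(*(b-a)[[1,0]])))
ang(g('old head',B(613,58),.055),g('beak',B(615,130),.046))
ang(g('new head',A(288,160),.055),g('beak',A(278,206),.046)); ang(g('newbeak',A(278,206),.046),g('newtail',A(309,121),.03))
ang(g('rough head',A(290,368),.057),g('beak',A(240,360),.048))
a=g('cube',A(122,228),.039);b=g('cube',A(75,267),.039);c=g('cube',A(112,312),.039);d=g('cube',A(158,270),.003);ang(b,a);ang(c,b)
ang(g('binL',B(520,370),.025),g('binL',B(553,0),.025));ang(g('binR',B(693,420),.025),g('binR',B(754,10),.025))
p=[g('plate',A(x,y),.003) for x,y in[(198,12),(460,204),(278,441),(30,284)]]; print(sum(p)/4); ang(p[3],p[0]);ang(p[2],p[1])
```

```text
old head [ 0.6064 -0.1061]
beak [ 0.5854 -0.1104]
   dir -168.5911525303523
new head [ 0.5234 -0.3411]
beak [ 0.4997 -0.3477]
   dir -164.53431688514675
newbeak [ 0.4997 -0.3477]
newtail [ 0.5452 -0.3466]
   dir 1.3409745502930173
rough head [ 0.424  -0.3883]
beak [ 0.4153 -0.3635]
   dir 109.33019682027142
cube [ 0.4562 -0.2769]
cube [ 0.4266 -0.2613]
cube [ 0.411  -0.2891]
cube [ 0.4352 -0.3057]
   dir -27.765371615796354
   dir 60.58304315433617
binL [ 0.4859 -0.0924]
binL [ 0.6208 -0.0677]
   dir 10.367622944486882
binR [ 0.4952 -0.1662]
binR [ 0.6481 -0.14  ]
   dir 9.726818484717535
plate [ 0.5741 -0.2714]
plate [ 0.5376 -0.4501]
plate [ 0.3642 -0.4158]
plate [ 0.3983 -0.2395]
[ 0.4685 -0.3442  0.003 ]
   dir -10.28852691769943
   dir -11.18445126663762
```

```bash
python3 -m inch '[{"fingers":1,"xyz":[0.0334,-0.021,0.0317],"dr":[0,0,0]},{"fingers":1,"xyz":[0.0334,-0.021,0.0317],"dr":[0,0,0]},{"fingers":1,"xyz":[0.0334,-0.021,0.0317],"dr":[0,0,0]},{"fingers":1,"xyz":[0.0334,-0.021,0.0317],"dr":[0,0,0]},{"fingers":1,"xyz":[0.0334,-0.021,0.0317],"dr":[0,0,0]},{"fingers":1,"xyz":[0.0334,-0.021,0.0317],"dr":[0,0,0]},{"fingers":1,"xyz":[0,0,0],"dr":[0,0,0.1135]},{"fingers":1,"xyz":[0,0,0],"dr":[0,0,0.1135]}]'
python3 - <<'E'
from h import *
s=ctrl.read_state();snap('wrist','w1');print(s['ee_pos'],R.from_rotvec(s['orientation']).as_matrix()[:2,0])
for t in['old_duck','bin']:
        print(t,[(np.round(d['centre'],3).tolist(),round(d['score'],2)) for d in ctrl.recognise(t,'wrist')[:3]])
for P in [(.606,-.106,.055),(.606,-.106,.063)]: print(w2pix('wrist',P))
E
```

```text
time: 3.22
ee_pos: [0.6045, -0.108, 0.1584]
orientation: [-3.129, -0.265, 0.004]
force: [-0.2, -0.8, 0.8]
width: 0.0856
[ 0.60450363 -0.10803568  0.15840757] [0.98576413 0.16811585]
old_duck [([0.613, -0.108, 0.054], 0.76)]
bin [([0.559, -0.116, 0.002], 0.8)]
[317.68489768 197.58407931]
[317.62997111 200.02122896]
```

View pics/w1.png

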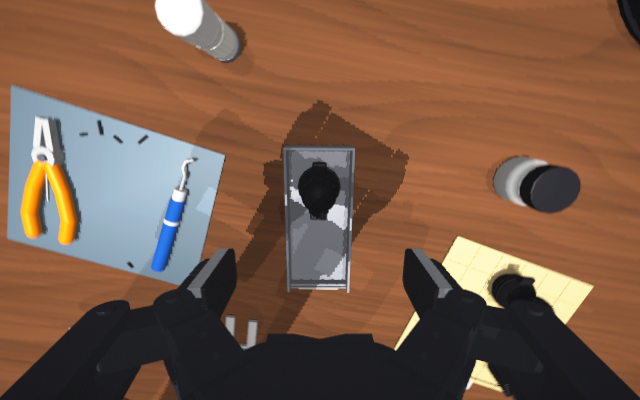

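Run:
```python
from h import *
np.set_printoptions(precision=4,suppress=True)
for n,u,v,z in[('head',319,188,.055),('rl',284,147,.025),('rr',354,149,.025),('fl',288.5,289,.012),('fr',349.5,290,.012)]:
    w=pix2w('wrist',u,v,z);print(n,w,tool(w))
for n,u,v,z in[('cut joint',43,155,.012),('cutjaw',43,118,.01),('cutH1',33,237,.01),('cutH2',66,240,.01),('deb butt',158,268,.01),('deb tip',188,160,.008)]:
    print(n,pix2w('wrist',u,v,z))
```

```text
head [ 0.6151 -0.1056  0.055 ] [ 0.0107 -0.0009  0.1044]
rl [ 0.6423 -0.0664  0.025 ] [ 0.0444 -0.0349  0.1344]
rr [ 0.6521 -0.1337  0.025 ] [0.0424 0.0331 0.1344]
fl [ 0.4778 -0.0929  0.012 ] [-0.1222 -0.0372  0.1476]
fr [ 0.4889 -0.1641  0.012 ] [-0.1236  0.0348  0.1475]
cut joint [0.5904 0.1732 0.012 ]
cutjaw [0.6271 0.1713 0.01  ]
cutH1 [0.4949 0.1943 0.01  ]
cutH2 [0.4971 0.1595 0.01  ]
deb butt [0.4786 0.0594 0.01  ]
deb tip [0.6098 0.0319 0.008 ]
```

```bash
python3 -m inch '[{"fingers":1,"xyz":[0.009,-0.001,0.04],"dr":[0,0,0]},{"fingers":1,"xyz":[0,0,0.044],"dr":[0,0,0]},{"fingers":1,"xyz":[0,0,0.04],"dr":[0,0,0]},{"fingers":1,"xyz":[0,0,0],"dr":[0,0,0]},{"fingers":-1,"xyz":[0,0,0],"dr":[0,0,0]},{"fingers":-1,"xyz":[0,0,0],"dr":[0,0,0]},{"fingers":-1,"xyz":[0,0,0],"dr":[0,0,0]},{"fingers":-1,"xyz":[0,0,0],"dr":[0,0,0]}]'
python3 -m inch '[{"fingers":-1,"xyz":[0,0,0],"dr":[0,0,0]},{"fingers":-1,"xyz":[0,0,0],"dr":[0,0,0]}]'
python3 -c "
from h import *
snap('wrist','w2')"
```

```text
time: 4.38
ee_pos: [0.6151, -0.1052, 0.0382]
orientation: [3.129, 0.273, 0.004]
force: [-0.5, 0.6, 6.3]
width: 0.0295
time: 4.62
ee_pos: [0.6152, -0.1052, 0.0382]
orientation: [3.128, 0.273, 0.004]
force: [-2.6, 0.3, 6.9]
width: 0.0295
```

View pics/w2.png

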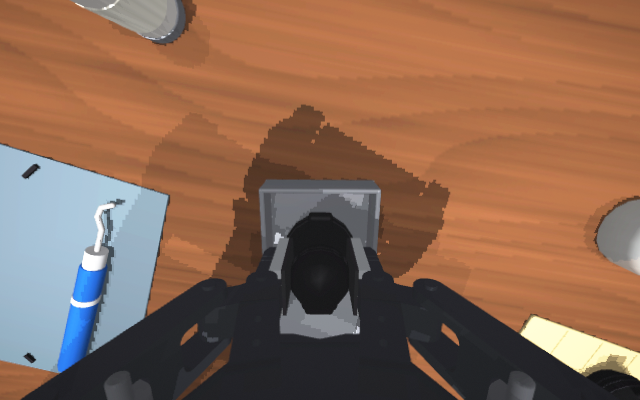

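```bash
python3 -m inch '[{"fingers":-1,"xyz":[0,0,-0.006],"dr":[0,0,0]},{"fingers":-1,"xyz":[0,0,0],"dr":[0,0,0]}]'
```

```text
time: 4.92
ee_pos: [0.6144, -0.1049, 0.043]
orientation: [3.129, 0.273, 0.002]
force: [0.0, 0.5, -0.9]
width: 0.0299
```

```bash
python3 -m inch '[{"fingers":-1,"xyz":[-0.034,0,0],"dr":[0,0,0]},{"fingers":-1,"xyz":[-0.034,0,0],"dr":[0,0,0]},{"fingers":-1,"xyz":[-0.032,0,0],"dr":[0,0,0]},{"fingers":-1,"xyz":[0,0,0],"dr":[0,0,0]},{"fingers":-1,"xyz":[0,0,0.004],"dr":[0,0,0]},{"fingers":-1,"xyz":[0,0,0],"dr":[0,0,0]}]'
python3 - <<'E'
from h import *
np.set_printoptions(precision=4,suppress=True)
s=ctrl.read_state();snap('wrist','w3')
for n,u,v in[('x',0,0)]:pass
E
```

```text
time: 5.68
ee_pos: [0.5171, -0.1225, 0.0388]
orientation: [3.129, 0.273, 0.003]
force: [1.8, -0.3, 5.4]
width: 0.0295
```

View pics/w3.png

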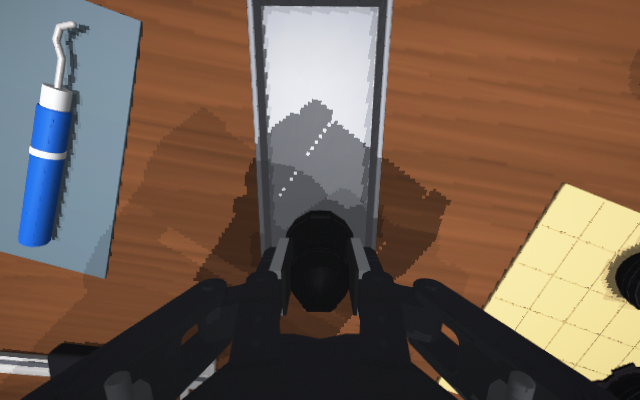

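```bash
python3 - <<'E'
from h import *
np.set_printoptions(precision=4,suppress=True)
for v in(0,6):
    print(tool(pix2w('wrist',319,v,.025)))
E
python3 -m inch '[{"fingers":0,"xyz":[0,0,0],"dr":[0,0,0]},{"fingers":0.5,"xyz":[0,0,0],"dr":[0,0,0]},{"fingers":1,"xyz":[0,0,0],"dr":[0,0,0]},{"fingers":1,"xyz":[0,0,-0.04],"dr":[0,0,0]},{"fingers":1,"xyz":[0,0,-0.05],"dr":[0,0,0]},{"fingers":1,"xyz":[0,0,-0.05],"dr":[0,0,0]},{"fingers":1,"xyz":[0,0,0],"dr":[0,0,0]}]'
python3 - <<'E'
from h import *
s=ctrl.read_state();snap('wrist','w4');print(s['ee_pos'])
for t in['old_duck','bin','new_duck','rough_duck','cube']:
        print(t,[(np.round(d['centre'],3).tolist(),round(d['score'],2)) for d in ctrl.recognise(t,'wrist')[:3]])
E
```

```text
[ 0.1251 -0.0006  0.014 ]
[ 0.1226 -0.0006  0.014 ]
time: 6.6
ee_pos: [0.5181, -0.1233, 0.183]
orientation: [3.125, 0.272, 0.013]
force: [0.9, -0.5, -0.5]
width: 0.0855
[ 0.5180835  -0.12333592  0.18297565]
old_duck [([0.519, -0.122, 0.055], 0.91)]
bin [([0.587, -0.11, 0.003], 0.65)]
new_duck [([0.528, -0.34, 0.044], 0.95)]
rough_duck [([0.535, 0.043, 0.02], 0.65), ([0.455, -0.28, 0.031], 0.48)]
cube [([0.453, -0.283, 0.032], 0.54)]
```

View pics/w4.png

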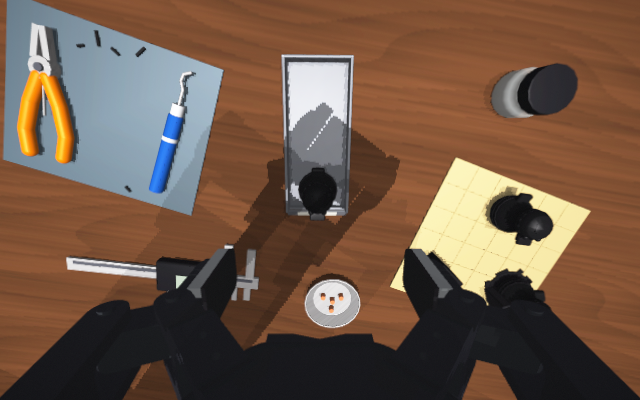

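Run:
```python
from h import *
np.set_printoptions(precision=4,suppress=True)
for n,u,v,z in[('head',318,187,.056),('tail',318,170,.035),('beak',318,217,.05),('rear out',318,56,.025),('rear in floor',318,66,.003),('front out',318,215,.012),('front out0',318,215,.0),('new head?',534,226,.056),('newbeak',526,242,.05),('newbody',512,212,.02)]:
    w=pix2w('wrist',u,v,z);print(n,w,tool(w))
```

```text
head [ 0.5215 -0.1182  0.056 ] [ 0.0079 -0.0019  0.1202]
tail [ 0.534  -0.1159  0.035 ] [ 0.0206 -0.002   0.1412]
beak [ 0.4893 -0.1237  0.05  ] [-0.0248 -0.002   0.1263]
rear out [ 0.6388 -0.0977  0.025 ] [ 0.1271 -0.0017  0.1508]
rear in floor [ 0.6338 -0.0984  0.003 ] [ 0.1221 -0.0018  0.1729]
front out [ 0.4783 -0.1254  0.012 ] [-0.0358 -0.0022  0.1643]
front out0 [ 0.4741 -0.126   0.    ] [-0.04   -0.0023  0.1763]
new head? [ 0.5191 -0.3354  0.056 ] [-0.0321  0.2116  0.1199]
newbeak [ 0.4994 -0.3393  0.05  ] [-0.052   0.212   0.1259]
newbody [ 0.5217 -0.3364  0.02  ] [-0.0295  0.2131  0.1559]
```

```bash
python3 -m inch '[{"fingers":1,"xyz":[0.002,-0.001,0.05],"dr":[0,0,0]},{"fingers":1,"xyz":[0,0,0.05],"dr":[0,0,0]},{"fingers":1,"xyz":[0,0,0.045],"dr":[0,0,0]},{"fingers":-1,"xyz":[0,0,0],"dr":[0,0,0]},{"fingers":-1,"xyz":[0,0,0],"dr":[0,0,0]},{"fingers":-1,"xyz":[0,0,0],"dr":[0,0,0]},{"fingers":-1,"xyz":[0,0,0],"dr":[0,0,0]},{"fingers":-1,"xyz":[0,0,-0.006],"dr":[0,0,0]}]'
python3 -m inch '[{"fingers":-1,"xyz":[-0.005,0,0],"dr":[0,0,0]},{"fingers":-1,"xyz":[-0.005,0,0],"dr":[0,0,0]},{"fingers":-1,"xyz":[0,0,0.004],"dr":[0,0,0]},{"fingers":-1,"xyz":[0,0,0.0],"dr":[0,0,0]},{"fingers":0,"xyz":[0,0,0],"dr":[0,0,0]},{"fingers":0.5,"xyz":[0,0,0],"dr":[0,0,0]},{"fingers":1,"xyz":[0,0,0],"dr":[0,0,0]}]'
```

```text
time: 7.9
ee_pos: [0.5176, -0.121, 0.0401]
orientation: [3.129, 0.273, 0.002]
force: [-0.4, -0.5, -0.0]
width: 0.0294
time: 8.78
ee_pos: [0.5064, -0.1222, 0.0343]
orientation: [-3.129, -0.272, 0.003]
force: [-0.0, 0.5, 0.3]
width: 0.0772
```

```bash
python3 -m inch '[{"fingers":1,"xyz":[0,0,-0.05],"dr":[0,0,0]},{"fingers":1,"xyz":[0,0,-0.05],"dr":[0,0,0]},{"fingers":1,"xyz":[0,0,-0.045],"dr":[0,0,0]},{"fingers":1,"xyz":[0,0,0],"dr":[0,0,0]}]'
python3 - <<'E'
from h import *
np.set_printoptions(precision=4,suppress=True)
s=ctrl.read_state();snap('wrist','w5')
a=cv2.imread('pics/w5.png');cv2.imwrite('pics/c5.png',cv2.resize(a[20:260,240:620],None,fx=2,fy=2,interpolation=3))
for t in['old_duck','bin','new_duck']:
        print(t,[(np.round(d['centre'],3).tolist(),round(d['score'],2)) for d in ctrl.recognise(t,'wrist')[:3]])
E
```

```text
time: 9.28
ee_pos: [0.5095, -0.1236, 0.1841]
orientation: [3.126, 0.272, 0.011]
force: [-0.6, 0.2, -1.0]
width: 0.0857
old_duck [([0.516, -0.124, 0.057], 0.59)]
bin [([0.589, -0.109, 0.002], 0.6)]
new_duck [([0.528, -0.341, 0.042], 0.59)]
```

View pics/c5.png

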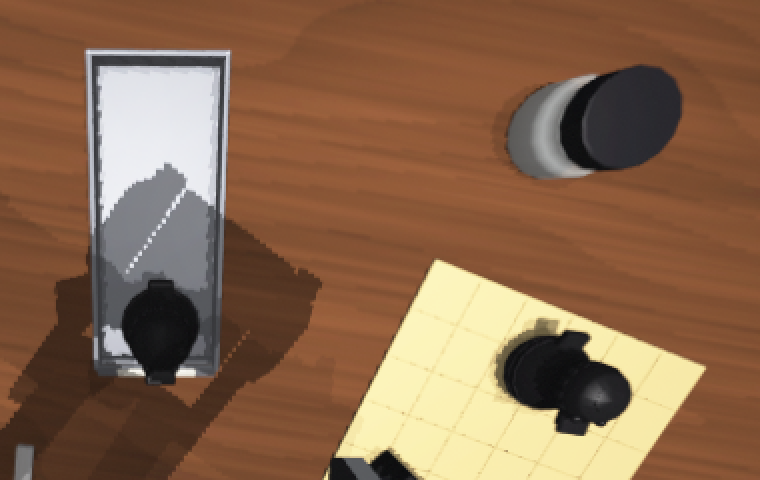

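Run:
```python
from h import *
np.set_printoptions(precision=4,suppress=True)
A=lambda x,y:(240+x/2,20+y/2)
for n,x,y,z in[('head',160,330,.056),('tail',160,282,.035),('beak',160,383,.048),('rear',160,49,.025),('front',160,377,.0),('lip in top',110,360,.012),('new head',600,392,.056),('beak',573,433,.048),('tail',575,338,.035),('body',545,372,.02)]:
    w=pix2w('wrist',*A(x,y),z);print(n,w,tool(w))
s=ctrl.read_state();M=R.from_rotvec(s['orientation']).as_matrix();print(M)
```

```text
head [ 0.515  -0.1201  0.056 ] [0.0094 0.     0.1221]
tail [ 0.5348 -0.1167  0.035 ] [0.0295 0.0001 0.143 ]
beak [ 0.4859 -0.1253  0.048 ] [-0.0202  0.      0.1301]
rear [ 0.6407 -0.0982  0.025 ] [0.1371 0.0002 0.1527]
front [ 0.4737 -0.1274  0.    ] [-0.0324  0.0001  0.1782]
lip in top [ 0.4827 -0.0968  0.012 ] [-0.0183 -0.0285  0.1662]
new head [ 0.5213 -0.339   0.056 ] [-0.0222  0.2166  0.1217]
beak [ 0.4959 -0.341   0.048 ] [-0.0476  0.2143  0.1297]
tail [ 0.5428 -0.3332  0.035 ] [-0.      0.2147  0.1426]
body [ 0.5198 -0.3361  0.02  ] [-0.0231  0.2136  0.1577]
[[ 0.9849  0.1729 -0.0034]
 [ 0.1729 -0.9849  0.0017]
 [-0.003  -0.0022 -1.    ]]
```

```bash
python3 -m inch '[{"fingers":1,"xyz":[-0.0067,0.0535,0],"dr":[0,0,0]},{"fingers":1,"xyz":[-0.0067,0.0535,0],"dr":[0,0,0]},{"fingers":1,"xyz":[-0.0067,0.0535,0],"dr":[0,0,0]},{"fingers":1,"xyz":[-0.0067,0.0535,0],"dr":[0,0,0]},{"fingers":1,"xyz":[0,0,0.03],"dr":[0,0,0]},{"fingers":1,"xyz":[0,0,0],"dr":[0,0,0]}]'
python3 - <<'E'
from h import *
np.set_printoptions(precision=4,suppress=True)
s=ctrl.read_state();snap('wrist','w6')
a=cv2.imread('pics/w6.png');a=np.clip((a/255.)**.6*255,0,255).astype('uint8');cv2.imwrite('pics/c6.png',cv2.resize(a[60:340,140:500],None,fx=2,fy=2,interpolation=3))
for t in['cube','rough_duck','new_duck']:
        print(t,[(np.round(d['centre'],3).tolist(),round(d['score'],2)) for d in ctrl.recognise(t,'wrist')[:3]])
E
```

```text
time: 10.22
ee_pos: [0.5156, -0.3364, 0.1452]
orientation: [-3.123, -0.271, 0.01]
force: [-0.1, 0.8, -0.1]
width: 0.0854
cube [([0.443, -0.285, 0.037], 0.79)]
rough_duck [([0.431, -0.38, 0.028], 0.59)]
new_duck []
```

View pics/c6.png

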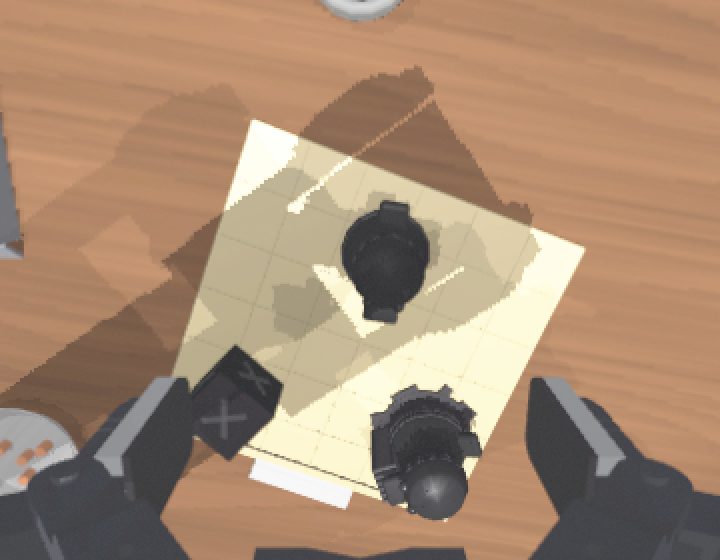

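Run:
```python
from h import *
np.set_printoptions(precision=4,suppress=True)
A=lambda x,y:(140+x/2,60+y/2)
for n,x,y,z in[('nhead',386,258,.056),('nbeak',380,320,.05),('ntail',395,204,.035),('rhead',437,487,.058),('rtail',474,445,.035),('rpillar',380,480,.038),('c1',195,402,.039),('c2',229,372,.039),('c3',272,412,.039),('c4',236,459,.039),('cg',235,345,.003),('cg2',282,385,.003)]:
    w=pix2w('wrist',*A(x,y),z);print(n,w,tool(w))
```

```text
nhead [ 0.5324 -0.3465  0.056 ] [0.0121 0.0112 0.0948]
nbeak [ 0.5017 -0.3498  0.05  ] [-0.0187  0.0091  0.1008]
ntail [ 0.5533 -0.3478  0.035 ] [0.0325 0.0161 0.1158]
rhead [ 0.4245 -0.3921  0.058 ] [-0.1021  0.0373  0.0928]
rtail [ 0.4368 -0.4123  0.035 ] [-0.0935  0.0594  0.1158]
rpillar [ 0.4096 -0.3674  0.038 ] [-0.1124  0.0104  0.1127]
c1 [ 0.439  -0.2676  0.039 ] [-0.0662 -0.0828  0.1117]
c2 [ 0.4582 -0.2825  0.039 ] [-0.0498 -0.0647  0.1117]
c3 [ 0.44   -0.3063  0.039 ] [-0.0719 -0.0445  0.1117]
c4 [ 0.4099 -0.2915  0.039 ] [-0.0989 -0.0642  0.1117]
cg [ 0.4568 -0.2781  0.003 ] [-0.0505 -0.0693  0.1477]
cg2 [ 0.437  -0.3071  0.003 ] [-0.075  -0.0442  0.1477]
```

```bash
python3 -m inch '[{"fingers":1,"xyz":[0.009,0.0115,0.03],"dr":[0,0,0]},{"fingers":1,"xyz":[0,0,0.04],"dr":[0,0,0.1]},{"fingers":1,"xyz":[0,0,0.038],"dr":[0,0,0]},{"fingers":1,"xyz":[0,0,0],"dr":[0,0,0]},{"fingers":-1,"xyz":[0,0,0],"dr":[0,0,0]},{"fingers":-1,"xyz":[0,0,0],"dr":[0,0,0]},{"fingers":-1,"xyz":[0,0,0],"dr":[0,0,0]},{"fingers":-1,"xyz":[0,0,0],"dr":[0,0,0]}]'
python3 -m inch '[{"fingers":-1,"xyz":[0,0,0],"dr":[0,0,0]},{"fingers":-1,"xyz":[0,0,-0.03],"dr":[0,0,0]},{"fingers":-1,"xyz":[0,0,-0.03],"dr":[0,0,0]},{"fingers":-1,"xyz":[0,0,0],"dr":[0,0,0]}]'
```

```text
time: 11.42
ee_pos: [0.5298, -0.3484, 0.0441]
orientation: [3.138, 0.116, 0.003]
force: [-0.1, 0.7, 6.3]
width: 0.0288
time: 11.92
ee_pos: [0.5305, -0.3492, 0.1055]
orientation: [3.135, 0.116, 0.007]
force: [-0.3, 1.2, -1.7]
width: 0.0295
```

```bash
python3 -m inch '[{"fingers":-1,"xyz":[0,0,-0.02],"dr":[0,0,-0.1]},{"fingers":-1,"xyz":[0.0221,-0.0453,0],"dr":[0,0,0]},{"fingers":-1,"xyz":[0.0221,-0.0453,0],"dr":[0,0,0]},{"fingers":-1,"xyz":[0.0221,-0.0453,0],"dr":[0,0,0]},{"fingers":-1,"xyz":[0.0221,-0.0453,0],"dr":[0,0,0]},{"fingers":-1,"xyz":[0.0221,-0.0453,0],"dr":[0,0,0]},{"fingers":-1,"xyz":[0,0,0],"dr":[0,0,0]}]'
python3 -c "
from h import *
np.set_printoptions(precision=4,suppress=True)
s=ctrl.read_state();snap('wrist','w7')
print(R.from_rotvec(s['orientation']).as_matrix()[:,0])
"
```

```text
time: 12.8
ee_pos: [0.5982, -0.1023, 0.1206]
orientation: [-3.128, -0.28, 0.003]
force: [0.2, -0.4, -0.8]
width: 0.0291
[ 0.9841  0.1775 -0.0018]
```

View pics/w7.png

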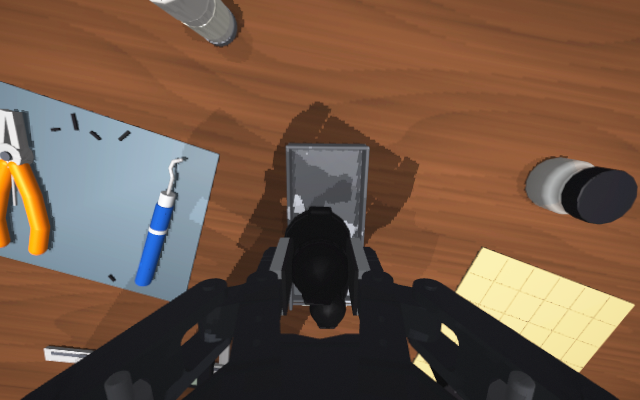

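Run:
```python
from h import *
np.set_printoptions(precision=4,suppress=True)
for u,v in((286,146),(369,146)): print(tool(pix2w('wrist',u,v,.025)))
```

```text
[ 0.0489 -0.0284  0.0957]
[0.0488 0.0409 0.0957]
```

```bash
python3 -m inch '[{"fingers":-1,"xyz":[0.003,0.006,0.02],"dr":[0,0,0]},{"fingers":-1,"xyz":[0,0,0.035],"dr":[0,0,0]},{"fingers":-1,"xyz":[0,0,0.017],"dr":[0,0,0]},{"fingers":-1,"xyz":[0,0,0],"dr":[0,0,0]}]'
```

```text
time: 13.35
ee_pos: [0.6009, -0.1114, 0.0477]
orientation: [-3.128, -0.27, 0.006]
force: [-0.4, 0.6, -0.6]
width: 0.0287
```

```bash
python3 -m inch '[{"fingers":-1,"xyz":[0,0,0.003],"dr":[0,0,0]},{"fingers":-1,"xyz":[0,0,0.0],"dr":[0,0,0]}]'
```

```text
time: 13.6
ee_pos: [0.6032, -0.1113, 0.0481]
orientation: [3.129, 0.272, 0.003]
force: [0.6, 0.5, -0.0]
width: 0.0288
```

```bash
python3 -m inch '[{"fingers":-1,"xyz":[0,0,0.003],"dr":[0,0,0]},{"fingers":-1,"xyz":[0,0,0.0],"dr":[0,0,0]}]'; python3 -m inch '[{"fingers":-1,"xyz":[0,0,0.002],"dr":[0,0,0]},{"fingers":-1,"xyz":[0,0,0.0],"dr":[0,0,0]}]'
```

```text
time: 13.85
ee_pos: [0.6027, -0.1109, 0.0443]
orientation: [3.129, 0.273, 0.001]
force: [0.4, 0.1, -0.4]
width: 0.029
time: 14.1
ee_pos: [0.6036, -0.1108, 0.0441]
orientation: [3.13, 0.273, 0.003]
force: [-2.3, 2.0, 9.6]
width: 0.0291
```

```bash
python3 -m inch '[{"fingers":-0.2,"xyz":[0,0,-0.001],"dr":[0,0,0]},{"fingers":0.2,"xyz":[0,0,0],"dr":[0,0,0]},{"fingers":0.6,"xyz":[0,0,0],"dr":[0,0,0]},{"fingers":1,"xyz":[0,0,0],"dr":[0,0,0]},{"fingers":1,"xyz":[0,0,-0.05],"dr":[0,0,0]},{"fingers":1,"xyz":[0,0,-0.05],"dr":[0,0,0]},{"fingers":1,"xyz":[0,0,-0.02],"dr":[0,0,0]},{"fingers":1,"xyz":[0,0,0],"dr":[0,0,0]}]'
python3 -c "
from h import *
np.set_printoptions(precision=4,suppress=True)
snap('wrist','w8')
a=cv2.imread('pics/w8.png');cv2.imwrite('pics/c8.png',cv2.resize(a[100:320,0:420],None,fx=1.9,fy=1.9,interpolation=3))
for t in['old_duck','bin','cutters','deburrer']:
        print(t,[(np.round(d['centre'],3).tolist(),round(d['score'],2)) for d in ctrl.recognise(t,'wrist')[:3]])
"
```

```text
time: 15.1
ee_pos: [0.6032, -0.1112, 0.1643]
orientation: [3.129, 0.273, 0.004]
force: [-0.0, -0.0, -0.3]
width: 0.0856
old_duck [([0.519, -0.122, 0.052], 0.96)]
bin [([0.576, -0.104, 0.004], 0.87)]
cutters [([0.562, 0.163, 0.02], 0.68)]
deburrer [([0.539, 0.043, 0.016], 0.79)]
```

View pics/c8.png

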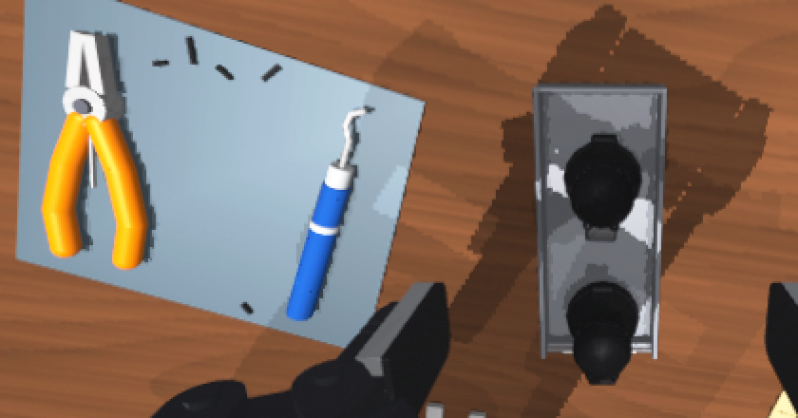

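Run:
```python
from h import *
np.set_printoptions(precision=4,suppress=True)
A=lambda x,y:(x/1.9,100+y/1.9)
a,b=[pix2w('wrist',*A(x,y),.01) for x,y in((95,32),(96,262))]
c,d=[pix2w('wrist',*A(x,y),.009) for x,y in((360,108),(300,318))]
C=(a+b)/2;D=(c+d)/2;print(a,b,c,d);print(C,D,(C+D)/2,np.linalg.norm(C-D),np.linalg.norm(a-b),np.linalg.norm(c-d))
s=ctrl.read_state();print(s['q']);v=np.array([.428,-.391])-s['ee_pos'][:2];M=R.from_rotvec(s['orientation']).as_matrix();print(M[:2,:2].T@v)
```

```text
[0.6253 0.1641 0.01  ] [0.4919 0.1757 0.01  ] [0.6094 0.0288 0.009 ] [0.4737 0.0592 0.009 ]
[0.5586 0.1699 0.01  ] [0.5416 0.044  0.009 ] [0.5501 0.107  0.0095] 0.12705640962790754 0.1338781333554484 0.13905588909373479
[-0.3669  0.2297  1.7111  0.      1.2048  1.0301]
[-0.2192  0.2463]
```

```bash
python3 -m inch '[{"fingers":1,"xyz":[-0.0365,0.041,0],"dr":[0,0,0]},{"fingers":1,"xyz":[-0.0365,0.041,0],"dr":[0,0,0]},{"fingers":1,"xyz":[-0.0365,0.041,0],"dr":[0,0,0]},{"fingers":1,"xyz":[-0.0365,0.041,0],"dr":[0,0,0]},{"fingers":1,"xyz":[-0.0365,0.041,0],"dr":[0,0,0]},{"fingers":1,"xyz":[-0.0365,0.041,0],"dr":[0,0,0]}]'
python3 -m inch '[{"fingers":1,"xyz":[0,0,0],"dr":[0,0,0.18]},{"fingers":1,"xyz":[0,0,0],"dr":[0,0,0.18]},{"fingers":1,"xyz":[0,0,0],"dr":[0,0,0.18]},{"fingers":1,"xyz":[0,0,0],"dr":[0,0,0.18]},{"fingers":1,"xyz":[0,0,0],"dr":[0,0,0.18]},{"fingers":1,"xyz":[0,0,0],"dr":[0,0,0.18]},{"fingers":1,"xyz":[0,0,0],"dr":[0,0,0.18]},{"fingers":1,"xyz":[0,0,0],"dr":[0,0,0]}]'
python3 -c "
from h import *
np.set_printoptions(precision=4,suppress=True)
s=ctrl.read_state();snap('wrist','w9');print(s['ee_pos'],R.from_rotvec(s['orientation']).as_matrix()[:,0])
a=cv2.imread('pics/w9.png');a=np.clip((a/255.)**.6*255,0,255).astype('uint8');cv2.imwrite('pics/c9.png',cv2.resize(a[60:340,140:500],None,fx=2,fy=2,interpolation=3))
for t in['rough_duck','cube']:
        print(t,[(np.round(d['centre'],3).tolist(),round(d['score'],2)) for d in ctrl.recognise(t,'wrist')[:3]])
"
```

```text
time: 16.1
ee_pos: [0.4278, -0.3919, 0.1617]
orientation: [-3.128, -0.272, 0.002]
force: [0.9, -0.5, -1.0]
width: 0.0852
time: 17.1
ee_pos: [0.429, -0.3905, 0.1618]
orientation: [-2.691, 1.62, 0.003]
force: [0.0, -0.3, -0.3]
width: 0.0856
[ 0.429  -0.3905  0.1618] [ 0.4677 -0.8839 -0.0022]
rough_duck [([0.423, -0.394, 0.027], 0.7)]
cube [([0.437, -0.289, 0.041], 0.78)]
```

View pics/c9.png

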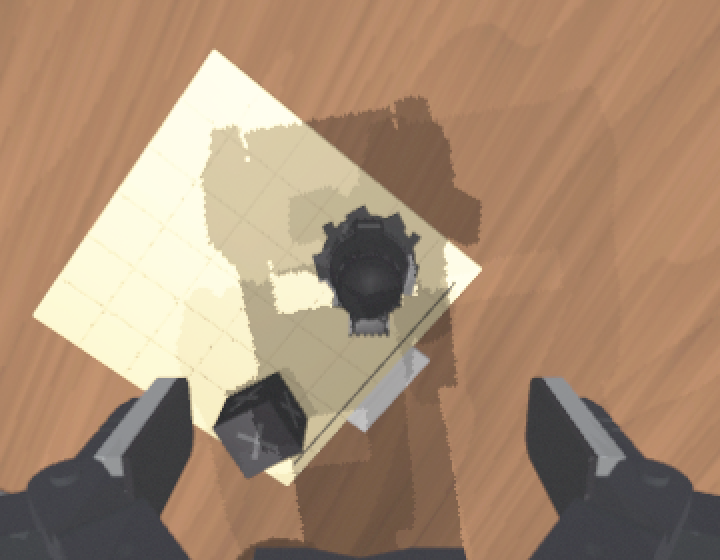

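Run:
```python
from h import *
np.set_printoptions(precision=4,suppress=True)
A=lambda x,y:(140+x/2,60+y/2)
for n,x,y,z in[('head',369,281,.058),('pillarbot',370,335,.041),('tail',369,222,.037),('raft top',366,207,.005),('raftL',316,265,.005),('c1',214,427,.039),('c2',247,478,.039),('c3',306,450,.039),('ctr',257,441,.039)]:
    w=pix2w('wrist',*A(x,y),z);print(n,w,tool(w))
```

```text
head [ 0.4243 -0.3919  0.058 ] [-0.0013  0.0048  0.1045]
pillarbot [ 0.4079 -0.363   0.041 ] [-0.0345  0.0058  0.1215]
tail [ 0.435  -0.4128  0.037 ] [0.0222 0.0051 0.1254]
raft top [ 0.437  -0.4143  0.005 ] [0.0246 0.004  0.1574]
raftL [ 0.4463 -0.3732  0.005 ] [-0.0074 -0.0234  0.1575]
c1 [ 0.4562 -0.2774  0.039 ] [-0.0875 -0.0769  0.1235]
c2 [ 0.4275 -0.257   0.039 ] [-0.1189 -0.0611  0.1236]
c3 [ 0.4067 -0.2877  0.039 ] [-0.1016 -0.0284  0.1236]
ctr [ 0.4324 -0.2804  0.039 ] [-0.096  -0.0545  0.1236]
```

```bash
python3 -m inch '[{"fingers":1,"xyz":[-0.003,0.005,0.045],"dr":[0,0,0]},{"fingers":1,"xyz":[0,0,0.045],"dr":[0,0,0]},{"fingers":1,"xyz":[0,0,0.035],"dr":[0,0,0]},{"fingers":1,"xyz":[0,0,0],"dr":[0,0,0]},{"fingers":-1,"xyz":[0,0,0],"dr":[0,0,0]},{"fingers":-1,"xyz":[0,0,0],"dr":[0,0,0]},{"fingers":-1,"xyz":[0,0,0],"dr":[0,0,0]},{"fingers":-1,"xyz":[0,0,0],"dr":[0,0,0]}]'
python3 -m inch '[{"fingers":-1,"xyz":[0,0,0],"dr":[0,0,0]},{"fingers":-1,"xyz":[0,0,-0.05],"dr":[0,0,0]},{"fingers":-1,"xyz":[0,0,-0.05],"dr":[0,0,0]},{"fingers":-1,"xyz":[0,0,0],"dr":[0,0,0]}]'
```

```text
time: 18.25
ee_pos: [0.4242, -0.3915, 0.04]
orientation: [2.689, -1.623, 0.003]
force: [-2.0, 2.7, 6.8]
width: 0.029
time: 18.75
ee_pos: [0.4257, -0.3936, 0.1439]
orientation: [2.686, -1.621, 0.016]
force: [0.1, 0.7, -0.1]
width: 0.029
```

```bash
python3 -m inch '[{"fingers":-1,"xyz":[0,0,-0.01],"dr":[0,0,-0.157]},{"fingers":-1,"xyz":[0,0,0],"dr":[0,0,-0.157]},{"fingers":-1,"xyz":[0,0,0],"dr":[0,0,-0.157]},{"fingers":-1,"xyz":[0,0,0],"dr":[0,0,-0.157]},{"fingers":-1,"xyz":[0,0,0],"dr":[0,0,-0.157]},{"fingers":-1,"xyz":[0,0,0],"dr":[0,0,-0.157]}]'
python3 -m inch '[{"fingers":-1,"xyz":[0.0054,-0.0513,0],"dr":[0,0,0]},{"fingers":-1,"xyz":[0.0054,-0.0513,0],"dr":[0,0,0]},{"fingers":-1,"xyz":[0.0054,-0.0513,0],"dr":[0,0,0]},{"fingers":-1,"xyz":[0.0054,-0.0513,0],"dr":[0,0,0]},{"fingers":-1,"xyz":[0.0054,-0.0513,0],"dr":[0,0,0]}]'
python3 -m inch '[{"fingers":-1,"xyz":[0.0054,-0.0513,0],"dr":[0,0,0]},{"fingers":-1,"xyz":[0.0054,-0.0513,0],"dr":[0,0,0]},{"fingers":-1,"xyz":[0.0054,-0.0513,0],"dr":[0,0,0]},{"fingers":-1,"xyz":[0.0054,-0.0513,0],"dr":[0,0,0]},{"fingers":-1,"xyz":[0.0054,-0.0513,0],"dr":[0,0,0]},{"fingers":-1,"xyz":[0,0,0],"dr":[0,0,0]}]'
python3 -c "
from h import *
np.set_printoptions(precision=4,suppress=True)
s=ctrl.read_state();snap('wrist','w10');print(s['ee_pos'],R.from_rotvec(s['orientation']).as_matrix()[:,0])
for t in['cutters','deburrer','scale']:
        print(t,[(np.round(d['centre'],3).tolist(),round(d['score'],2)) for d in ctrl.recognise(t,'wrist')[:3]])
M=R.from_rotvec(s['orientation']).as_matrix();print(M[:2,:2].T@(np.array([.55,.107])-s['ee_pos'][:2]))
"
```

```text
time: 19.5
ee_pos: [0.4231, -0.3901, 0.1469]
orientation: [-3.133, 0.218, 0.002]
force: [-0.0, -0.5, -0.5]
width: 0.0291
time: 20.12
ee_pos: [0.4867, -0.1388, 0.1472]
orientation: [-3.133, 0.227, 0.002]
force: [0.2, 0.7, -0.3]
width: 0.029
time: 20.88
ee_pos: [0.5502, 0.112, 0.1471]
orientation: [-3.134, 0.219, 0.002]
force: [-0.7, -1.2, 0.0]
width: 0.0293
[0.5502 0.112  0.1471] [ 0.9903 -0.139  -0.0015]
cutters [([0.562, 0.171, 0.019], 0.87), ([0.572, -0.109, 0.004], 0.59)]
deburrer [([0.536, 0.046, 0.017], 0.66)]
scale [([0.482, 0.334, 0.032], 0.77)]
[0.0005 0.005 ]
```

View pics/w10.png

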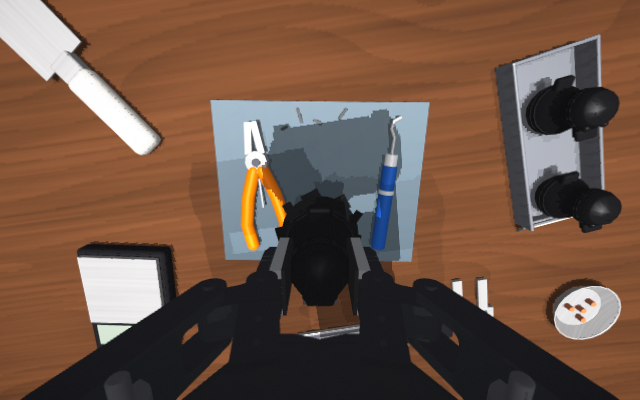

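```bash
python3 -m inch '[{"fingers":-1,"xyz":[0,0.004,0.035],"dr":[0,0,0]},{"fingers":-1,"xyz":[0,0,0.045],"dr":[0,0,0]},{"fingers":-1,"xyz":[0,0,0.022],"dr":[0,0,0]},{"fingers":-1,"xyz":[0,0,0],"dr":[0,0,0]}]';python3 -m inch '[{"fingers":-1,"xyz":[0,0,0.003],"dr":[0,0,0]},{"fingers":-1,"xyz":[0,0,0.0],"dr":[0,0,0]}]'
```

```text
time: 21.58
ee_pos: [0.5483, 0.104, 0.0441]
orientation: [3.133, -0.229, -0.007]
force: [-0.4, -0.5, -0.5]
width: 0.0292
time: 21.82
ee_pos: [0.551, 0.1049, 0.0443]
orientation: [-3.133, 0.227, -0.003]
force: [0.6, -0.4, -0.5]
width: 0.0291
```

Run:
```python
from h import *
np.set_printoptions(precision=4,suppress=True)
# from w10 pose (scale pan far corners), view recorded then
s=dict(ee_pos=np.array([.5502,.112,.1471]),orientation=np.array([-3.134,.219,.002]))
for u,v in((78,262),(155,258),(162,320),(90,323)): print(pix2w('wrist',u,v,.024,s))
for u,v in((252,123),(253,247),(395,118),(379,246)): print(pix2w('wrist',u,v,.01,s))
```

```text
[0.5129 0.3705 0.024 ]
[0.5059 0.2913 0.024 ]
[0.431  0.3063 0.024 ]
[0.4391 0.3854 0.024 ]
[0.625  0.1669 0.01  ]
[0.4976 0.1927 0.01  ]
[0.6104 0.0312 0.01  ]
[0.4795 0.0571 0.01  ]
```

```bash
python3 -m inch '[{"fingers":-1,"xyz":[0,0,0.003],"dr":[0,0,0]},{"fingers":-1,"xyz":[0,0,0.0],"dr":[0,0,0]}]'; python3 -m inch '[{"fingers":-1,"xyz":[0,0,0.002],"dr":[0,0,0]},{"fingers":-1,"xyz":[0,0,0.0],"dr":[0,0,0]}]'
```

```text
time: 22.08
ee_pos: [0.5502, 0.1053, 0.0403]
orientation: [3.133, -0.226, 0.0]
force: [0.3, -0.4, 0.0]
width: 0.0291
time: 22.32
ee_pos: [0.5504, 0.1053, 0.039]
orientation: [3.133, -0.226, 0.0]
force: [-3.6, -0.3, 6.6]
width: 0.0293
```

```bash
python3 -m inch '[{"fingers":-0.2,"xyz":[0,0,-0.001],"dr":[0,0,0]},{"fingers":0.2,"xyz":[0,0,0],"dr":[0,0,0]},{"fingers":0.6,"xyz":[0,0,0],"dr":[0,0,0]},{"fingers":1,"xyz":[0,0,0],"dr":[0,0,0]},{"fingers":1,"xyz":[0,0,-0.05],"dr":[0,0,0]},{"fingers":1,"xyz":[0,0,-0.05],"dr":[0,0,0]},{"fingers":1,"xyz":[0,0,-0.025],"dr":[0,0,0]}]'
python3 -m inch '[{"fingers":1,"xyz":[0,0,0],"dr":[0,0,0.145]},{"fingers":1,"xyz":[0,0,0],"dr":[0,0,0.145]},{"fingers":1,"xyz":[0,0,0],"dr":[0,0,0.145]},{"fingers":1,"xyz":[0.014,0.0486,0],"dr":[0,0,0]},{"fingers":1,"xyz":[0.014,0.0486,0],"dr":[0,0,0]},{"fingers":1,"xyz":[0.014,0.0486,0],"dr":[0,0,0]},{"fingers":1,"xyz":[0.014,0.0486,0],"dr":[0,0,0]}]'
python3 -m inch '[{"fingers":1,"xyz":[0.014,0.0486,0],"dr":[0,0,0]},{"fingers":1,"xyz":[0.014,0.0486,0],"dr":[0,0,0]},{"fingers":1,"xyz":[0.014,0.0486,0],"dr":[0,0,0]},{"fingers":1,"xyz":[0.014,0.0486,0],"dr":[0,0,0]},{"fingers":1,"xyz":[0,0,0.01],"dr":[0,0,0]},{"fingers":1,"xyz":[0,0,0],"dr":[0,0,0]}]'
python3 -c "
from h import *
np.set_printoptions(precision=4,suppress=True)
s=ctrl.read_state();im=snap('wrist','w11');print(s['ee_pos'],R.from_rotvec(s['orientation']).as_matrix()[:,0])
w=ctrl.recognise('cube','wrist')[:1];print(w, tool(w[0]['centre']))
a=im[60:340,140:500][:,:,::-1];a=np.clip((a/255.)**.6*255,0,255).astype('uint8');cv2.imwrite('pics/c11.png',cv2.resize(a,None,fx=2,fy=2,interpolation=3))
"
```

```text
time: 23.2
ee_pos: [0.5515, 0.1052, 0.1674]
orientation: [-3.133, 0.226, -0.007]
force: [0.4, -0.0, -0.3]
width: 0.0855
time: 24.08
ee_pos: [0.49, -0.0895, 0.1642]
orientation: [3.011, -0.897, 0.001]
force: [0.4, -0.3, 0.5]
width: 0.0852
time: 24.82
ee_pos: [0.4304, -0.2804, 0.1528]
orientation: [-3.009, 0.897, 0.004]
force: [-0.5, 0.1, -0.2]
width: 0.0853
[ 0.4304 -0.2804  0.1528] [ 0.8367 -0.5476 -0.0028]
[{'centre': [0.4376, -0.2836, 0.0362], 'score': 0.78}] [ 0.0074 -0.0006  0.1175]
```

View pics/c11.png

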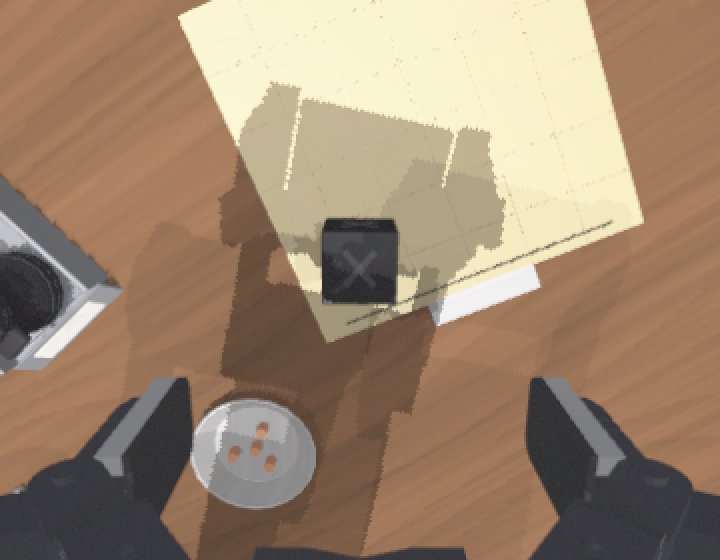

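Run:
```python
from h import *
np.set_printoptions(precision=4,suppress=True)
for x,y in((360,268),(322,268),(397,268),(360,233),(360,303)):print(tool(pix2w('wrist',140+x/2,60+y/2,.039)))
```

```text
[0.0022 0.0004 0.1147]
[ 0.0022 -0.0176  0.1147]
[0.0021 0.0179 0.1147]
[0.019  0.0004 0.1146]
[-0.0153  0.0004  0.1147]
```

```bash
python3 -m inch '[{"fingers":1,"xyz":[0.002,0,0.05],"dr":[0,0,0]},{"fingers":1,"xyz":[0,0,0.055],"dr":[0,0,0]},{"fingers":1,"xyz":[0,0,0.036],"dr":[0,0,0]},{"fingers":1,"xyz":[0,0,0],"dr":[0,0,0]},{"fingers":-1,"xyz":[0,0,0],"dr":[0,0,0]},{"fingers":-1,"xyz":[0,0,0],"dr":[0,0,0]},{"fingers":-1,"xyz":[0,0,0],"dr":[0,0,0]},{"fingers":-1,"xyz":[0,0,0],"dr":[0,0,0]}]'
python3 -m inch '[{"fingers":-1,"xyz":[0,0,0],"dr":[0,0,0]},{"fingers":-1,"xyz":[0,0,-0.05],"dr":[0,0,0]},{"fingers":-1,"xyz":[0,0,-0.055],"dr":[0,0,0]},{"fingers":-1,"xyz":[0,0,-0.03],"dr":[0,0,0]},{"fingers":-1,"xyz":[0,0,0],"dr":[0,0,0]}]'
```

```text
time: 25.92
ee_pos: [0.434, -0.2837, 0.015]
orientation: [3.009, -0.897, 0.005]
force: [-0.1, 1.5, 6.8]
width: 0.035
time: 26.55
ee_pos: [0.4342, -0.2841, 0.1515]
orientation: [3.007, -0.896, 0.01]
force: [-0.4, 0.6, -0.7]
width: 0.0347
```

```bash
python3 -m inch '[{"fingers":-1,"xyz":[0,0,0],"dr":[0,0,-0.145]},{"fingers":-1,"xyz":[0,0,0],"dr":[0,0,-0.145]},{"fingers":-1,"xyz":[0,0,0],"dr":[0,0,-0.145]},{"fingers":-1,"xyz":[-0.0076,-0.0515,0],"dr":[0,0,0]},{"fingers":-1,"xyz":[-0.0076,-0.0515,0],"dr":[0,0,0]},{"fingers":-1,"xyz":[-0.0076,-0.0515,0],"dr":[0,0,0]},{"fingers":-1,"xyz":[-0.0076,-0.0515,0],"dr":[0,0,0]},{"fingers":-1,"xyz":[-0.0076,-0.0515,0],"dr":[0,0,0]}]'
python3 -m inch '[{"fingers":-1,"xyz":[-0.0076,-0.0515,0],"dr":[0,0,0]},{"fingers":-1,"xyz":[-0.0076,-0.0515,0],"dr":[0,0,0]},{"fingers":-1,"xyz":[-0.0076,-0.0515,0],"dr":[0,0,0]},{"fingers":-1,"xyz":[-0.0076,-0.0515,0],"dr":[0,0,0]},{"fingers":-1,"xyz":[-0.0076,-0.0515,0],"dr":[0,0,0]},{"fingers":-1,"xyz":[-0.0076,-0.0515,0],"dr":[0,0,0]},{"fingers":-1,"xyz":[-0.0076,-0.0515,0],"dr":[0,0,0]},{"fingers":-1,"xyz":[0,0,0],"dr":[0,0,0]}]'
python3 -c "
from h import *
np.set_printoptions(precision=4,suppress=True)
s=ctrl.read_state();im=snap('wrist','w12');print(s['ee_pos'],R.from_rotvec(s['orientation']).as_matrix()[:,0])
w=ctrl.recognise('scale','wrist')[:1];print(w)
hsv=cv2.cvtColor(im,cv2.COLOR_RGB2HSV)
for lo in (90,130,170):
  m=((hsv[...,1]<30)&(hsv[...,2]>lo)).astype('uint8');n,l,st,c=cv2.connectedComponentsWithStats(m)
  for i in np.argsort(-st[1:,4])[:3]+1:
    cn=max(cv2.findContours((l==i).astype('uint8'),0,1)[0],key=cv2.contourArea); print(lo,st[i],cv2.minAreaRect(cn), cv2.approxPolyDP(cv2.convexHull(cn),4,True).reshape(-1,2).tolist())
"
```

```text
time: 27.55
ee_pos: [0.4308, -0.0204, 0.1465]
orientation: [-3.133, 0.227, 0.004]
force: [0.1, 0.9, -0.7]
width: 0.0349
time: 28.55
ee_pos: [0.4298, 0.3442, 0.1461]
orientation: [3.133, -0.22, -0.004]
force: [-0.2, -0.4, 0.4]
width: 0.0351
[0.4298 0.3442 0.1461] [ 0.9902 -0.1395 -0.0024]
[{'centre': [0.4665, 0.3383, 0.0289], 'score': 0.81}]
90 [ 275   98   93  105 8052] ((317.3724060058594, 149.03103637695312), (92.76180267333984, 100.48503112792969), 4.763641834259033) [[276, 98], [367, 106], [360, 191], [351, 201], [278, 189]]
90 [ 492  200  113   32 1665] ((548.3455810546875, 215.2116241455078), (15.22156047821045, 114.67115020751953), 81.11934661865234) [[604, 200], [599, 215], [493, 230], [493, 217]]
90 [ 277  196   56   26 1085] ((304.5, 208.5), (25.0, 55.0), 90.0) [[277, 201], [281, 196], [332, 198], [332, 216], [279, 220]]
130 [ 276  100   92   93 7611] ((319.9664306640625, 145.9061737060547), (91.27075958251953, 89.90132904052734), 2.12109637260437) [[276, 100], [367, 106], [359, 192], [279, 188]]
130 [ 494  200  111   32 1608] ((548.8909912109375, 215.3240509033203), (14.490151405334473, 113.37348175048828), 80.83765411376953) [[604, 201], [602, 214], [494, 231], [494, 217]]
130 [280 196  21  25 265] ((289.4358825683594, 208.46240234375), (19.55658531188965, 24.279436111450195), 3.8140745162963867) [[300, 197], [291, 217], [280, 220], [281, 196]]
170 [ 277  102   90   90 5810] ((319.1715393066406, 146.0917205810547), (89.71670532226562, 85.66061401367188), 3.6913859844207764) [[278, 102], [366, 107], [359, 191], [323, 189], [278, 157]]
170 [ 494  200  110   32 1313] ((548.4972534179688, 215.48260498046875), (14.263397216796875, 112.53803253173828), 80.86982727050781) [[603, 200], [602, 214], [494, 231], [495, 217]]
170 [280 205  11  16 122] ((285.0, 212.5), (15.0, 10.0), 90.0) [[280, 205], [290, 213], [288, 220], [281, 220]]
```

Pan corners found; check the size against 80 mm.

Run:
```python
from h import *
np.set_printoptions(precision=4,suppress=True)
c=np.array([pix2w('wrist',*p,.024) for p in [[276, 99], [367, 105], [360, 192], [279, 188]]]);print(c)
print(np.linalg.norm(c-np.roll(c,-1,0),axis=1),c.mean(0),tool(c.mean(0)))
e=c[1]-c[0];print(np.degrees(np.arctan2(e[1],e[0])))
```

```text
[[0.5217 0.3673 0.024 ]
 [0.5051 0.2881 0.024 ]
 [0.4264 0.3025 0.024 ]
 [0.4417 0.3797 0.024 ]]
[0.0809 0.08   0.0786 0.0809] [0.4737 0.3344 0.024 ] [0.0445 0.0007 0.1222]
-101.83288129877103
```

```bash
python3 -m inch '[{"fingers":-1,"xyz":[0.0445,0.001,0],"dr":[0,0,0]},{"fingers":-1,"xyz":[0,0,0.05],"dr":[0,0,0.05]},{"fingers":-1,"xyz":[0,0,0.05],"dr":[0,0,0]},{"fingers":-1,"xyz":[0,0,0.002],"dr":[0,0,0]},{"fingers":-1,"xyz":[0,0,0],"dr":[0,0,0]}]'; python3 -m inch '[{"fingers":-1,"xyz":[0,0,0.003],"dr":[0,0,0]},{"fingers":-1,"xyz":[0,0,0.0],"dr":[0,0,0]}]'
```

```text
time: 29.28
ee_pos: [0.476, 0.3343, 0.0473]
orientation: [-3.126, 0.306, -0.002]
force: [-0.1, -0.0, 0.1]
width: 0.0345
time: 29.52
ee_pos: [0.4761, 0.3352, 0.0448]
orientation: [-3.125, 0.304, -0.004]
force: [-0.4, -0.8, 0.3]
width: 0.0352
```

```bash
python3 -m inch '[{"fingers":-1,"xyz":[0,0,0.003],"dr":[0,0,0]},{"fingers":-1,"xyz":[0,0,0.0],"dr":[0,0,0]}]'; python3 -m inch '[{"fingers":-1,"xyz":[0,0,0.003],"dr":[0,0,0]},{"fingers":-1,"xyz":[0,0,0.0],"dr":[0,0,0]}]'
```

```text
time: 29.78
ee_pos: [0.475, 0.3348, 0.0401]
orientation: [3.127, -0.304, -0.0]
force: [-1.3, 0.6, -0.4]
width: 0.0348
time: 30.02
ee_pos: [0.4749, 0.3346, 0.0367]
orientation: [3.126, -0.304, -0.001]
force: [-0.5, -0.6, 0.4]
width: 0.0349
```

```bash
python3 -m inch '[{"fingers":-1,"xyz":[0,0,0.002],"dr":[0,0,0]},{"fingers":-1,"xyz":[0,0,0.0],"dr":[0,0,0]}]'
```

```text
time: 30.28
ee_pos: [0.4753, 0.3349, 0.036]
orientation: [3.127, -0.304, -0.0]
force: [-3.5, -1.4, 6.6]
width: 0.0347
```

```bash
python3 -m inch '[{"fingers":-0.2,"xyz":[0,0,-0.001],"dr":[0,0,0]},{"fingers":0.2,"xyz":[0,0,0],"dr":[0,0,0]},{"fingers":0.6,"xyz":[0,0,0],"dr":[0,0,0]},{"fingers":1,"xyz":[0,0,0],"dr":[0,0,0]},{"fingers":1,"xyz":[0,0,-0.05],"dr":[0,0,0]},{"fingers":1,"xyz":[0,0,-0.05],"dr":[0,0,0]},{"fingers":1,"xyz":[0,0,-0.05],"dr":[0,0,0]}]'
python3 -m inch '[{"fingers":1,"xyz":[0.002,0.039,-0.025],"dr":[0,0,0]},{"fingers":1,"xyz":[0.002,0.039,-0.025],"dr":[0,0,0]},{"fingers":1,"xyz":[0.002,0.039,-0.025],"dr":[0,0,0]},{"fingers":1,"xyz":[0.002,0.039,-0.025],"dr":[0,0,0]},{"fingers":1,"xyz":[0.002,0.039,-0.025],"dr":[0,0,0]},{"fingers":1,"xyz":[0.002,0.039,-0.025],"dr":[0,0,0]},{"fingers":1,"xyz":[0,0,0],"dr":[0,0,0]}]'
python3 -c "
from h import *
s=ctrl.read_state();snap('wrist','w13');print(s['ee_pos'],s['orientation'])
a=cv2.imread('pics/w13.png');a=np.clip((a/255.)**.6*255,0,255).astype('uint8')[0:260,60:600];cv2.imwrite('pics/c13.png',cv2.resize(a,None,fx=1.48,fy=1.48,interpolation=3))
for c in('wrist',):
  for t in['old_duck','rough_duck','cube','bin','scale','cutters','deburrer']:
        print(t,[(np.round(d['centre'],3).tolist(),round(d['score'],2)) for d in ctrl.recognise(t,c)[:3]])
"
```

```text
time: 31.15
ee_pos: [0.4749, 0.3346, 0.1875]
orientation: [3.127, -0.305, -0.0]
force: [0.1, -0.2, 0.4]
width: 0.0854
time: 32.02
ee_pos: [0.4426, 0.1012, 0.3385]
orientation: [-3.126, 0.31, -0.008]
force: [0.3, 0.3, 0.0]
width: 0.0856
[0.44259753 0.10119744 0.33853238] [-3.12592919  0.31027716 -0.00790219]
old_duck [([0.508, -0.117, 0.049], 0.96)]
rough_duck [([0.546, 0.104, 0.031], 0.65)]
cube [([0.48, 0.33, 0.06], 0.8)]
bin [([0.564, -0.106, 0.001], 0.69)]
scale [([0.444, 0.328, 0.021], 0.74)]
cutters [([0.556, 0.17, 0.022], 0.74), ([0.535, 0.046, 0.015], 0.36)]
deburrer [([0.536, 0.046, 0.018], 0.81), ([0.478, 0.327, 0.059], 0.54)]
```

View pics/c13.png

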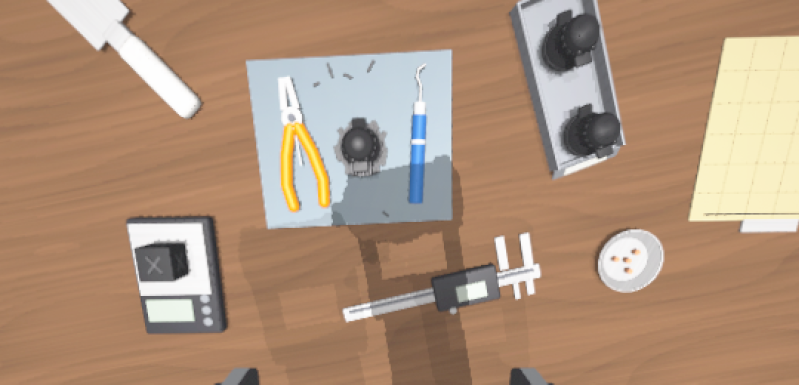

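Run:
```python
from h import *
np.set_printoptions(precision=4,suppress=True)
s=dict(ee_pos=np.array([.4426,.1012,.3385]),orientation=np.array([-3.1259,.3103,-.0079]))
A=lambda x,y,z:pix2w('wrist',60+x/1.48,y/1.48,z,s)
f=(A(557,176,0)+A(623,146,.012))/2; rl=A(512,12,.025); hd=A(601,130,.056); bk=A(608,156,.048);bd=A(582,133,.02); nh=A(580,33,.056)
u=np.array([.985,.174])
for n,p in(('front',f),('rearL',rl),('head',hd),('beak',bk),('body',bd),('newhead',nh)): print(n,p[:2],p[:2]@u, p[:2]@[-.174,.985])
a=[A(152,247,.024),A(187,277,.024),A(187,244,.024)];print(a)
pan=[A(127,221,.024),A(207,218,.024),A(213,294,.024),A(138,296,.024)];print('pan',np.mean(pan,0));t=[A(136,247,.06),A(172,246,.06),A(176,278,.06),A(140,281,.06)];print('cube',np.mean(t,0))
print('rough',A(360,145,.058))
```

```text
front [ 0.4835 -0.1323] 0.4532044711422807 -0.21441139959695113
rearL [ 0.634  -0.0602] 0.6139624181668798 -0.16962624117048014
head [ 0.5125 -0.1217] 0.4836359970804283 -0.20908708753189803
beak [ 0.4872 -0.1311] 0.45712925849262376 -0.21390290545710922
body [ 0.5137 -0.1203] 0.4850270401169058 -0.20784666028677778
newhead [ 0.5972 -0.1075] 0.5695594814000157 -0.20984557073947216
[array([0.4894, 0.3521, 0.024 ]), array([0.4497, 0.3257, 0.024 ]), array([0.4851, 0.3136, 0.024 ])]
pan [0.4734 0.3355 0.024 ]
cube [0.4745 0.3331 0.06  ]
rough [0.545  0.1044 0.058 ]
```

```bash
python3 -c "
from h import *
print(ctrl.hand_in())"
```

```text
the job is handed in; nothing more can be done
None
```

All four prints are in place, upright and let go, and I handed the job in at about 32 s of the 99 s. `hand_in()` gives no verdict, so the figures below are from my last picture.

- **Older duck:** in the bin at x ≈ −50 mm (allowed −64 to −40). My first placing came out at about −38 to −46 mm, so I regripped it and moved it about 10 mm nearer the lip. Earlier readings of its final place ranged from −47 to −56 mm, all within the limits.
- **New clean duck:** behind the older one at x ≈ +36 mm (allowed −18 to 64). Both ducks are within about 6 mm of the bin's centre line.
- **Supported duck:** on the mat at about (0.545, 0.104), roughly 65 mm from each tool's origin (limit 83 mm).
- **Cube:** on the pan within about 3 mm of its centre (limit 15 mm).
- **Tools:** both measure where they lay at the start, within the camera's accuracy.

No check failed at the end. The camera networks gave some wrong low-score names, such as calling the deburring tool a duck, which I discarded against the pictures. Measured hand heights came out a few millimetres off the commanded ones. I therefore lowered the new duck, the supported duck and the cube in small steps until the wrist felt light contact of 7 to 10 N.

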